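# Slide the biscuit tin between the pot and the plates

### The arm

A 7-joint arm with a two-finger parallel gripper is mounted at the origin on the work surface. World frame = base frame: x ahead of the robot, y to its left, z up, the work surface at z = 0. Lengths are in m, angles in degrees, forces in N, time in s.
With the tool pointing down it reaches from about 0.425 to 0.875 m from the base axis. Payload 4.7 kg.
Tool frame: the origin (TCP) lies at the very end of the fingers, on their centre line; the grasp point (between the pads) lies env.hold_point_z behind it (env.hold_point_z is the distance from the TCP to the grasp point, in m); z points along the fingers, y is the line along which they close (so a half turn about z gives the same grasp; the last joint's range is limited). The gripper opens to 87 mm and grips with 3 to 60 N. Pads are 19 mm wide; open, the fingers measure 117 mm over their backs; the gripper's body (75 mm by 190 mm) begins 51 mm behind the grasp point.
Start: joints at [-67.145, 18.392, -4.016, 83.108, 1.295, 78.541, -3.26], TCP at [0.244, 0.602, 0.223] pointing down, gripper open.
Joint ranges: [-163.93, 163.93], [-17.29, 119.83], [-79.2, 71.16], [3.27, 140.29], [-89.18, 269.18], [5.43, 117.66], [-154.24, 154.24]. Speed limits (degrees/s): [147.25, 147.25, 180, 180, 180, 180, 180].

### API

Orientations are given as [roll, pitch, yaw] about the fixed x, y, z axes, in that order (R = Rz(yaw) Ry(pitch) Rx(roll)).
In Python, from cell import env gives the robot as it stands.
- The arm moves only by the shell command python3 -m jog 'ROWS' [FORCE]. ROWS is JSON, a list of rows, each an object with "dp": the shift along the tool's x, y, z in cm, a list of three; "twist": the turn about the tool's z in degrees; "fingers": the opening, from 0 (shut) to 1 (fully open). A call has 1 to 8 rows; each row is the pose to reach, as a shift and turn from the pose commanded when the call began, along the tool's axes at that moment; what a row does not reach only later rows make up. A row lasts 1/8 s, in which the tool goes at most 62.5 mm and 10.7 degrees, less where a joint would pass 70% of its speed; a pose out of reach is approached as far as the arm can. A call with a gripper value outside its range is refused whole. The fingers move at their own pace and stop on an object; FORCE is the grip in N (left out, the last holds). Time passes only in rows, so rows that repeat a pose let the fingers close. It gives the time, the measured TCP pose, the force, the opening and the grip force at its end, in the units of the state.
- env.get_obs(): the state, without advancing time (a new reading comes with each control period).
- env.read_camera(name): name is "scene" or "top"; returns a dict with "pixels" (384x512x3 uint8, blue, green, red), "depth" (384x512 float32, m along the optical axis (not along the pixel's ray), 0 where there is no reading), "fx", "fy", "cx", "cy" (pixels), "rvec" (rotation vector, rad) and "tvec" (3), from world to camera coordinates, as OpenCV has them. Camera axes: x right, y down, z forward; pixel columns grow to the right and rows downward; lengths in m; the calibration is good to about 2 mm. A picture is of the moment at which its call begins.
- env.sign_off(): hands the job in; it is judged then, once.
The state is a dict: "time_s": time; "qpos": joint angles; "joint_velocities": joint speeds; "effort": joint torques, N m; "tool_pos": TCP position; "tool_rot": TCP orientation; "force": force on the tool from outside, world axes, zero at the start; "wrist_torque": the same for the moment, N m; "grip_width": finger opening in m; "grasp_force": force on a finger pad.
Only numpy, scipy, OpenCV 4.12 (cv2) and the standard library are available. Lean on these libraries where they do the work, as an engineer would, in place of code of your own. Each camera call takes 0.05 s, during which the arm holds its last target. There are 200 camera calls.

### The job

Set the worktop ready for tea: push the blue biscuit tin along the worktop, through the narrow gap between the yellow pot and the stack of plates, and leave it lying flat and wholly on the green mat on the other side. Only push it with the fingers; do not lift, tip or carry it, do not take it round the outside of the pot or the plates, and leave the other kitchen things where they stand.

Things in the scene. Friction and masses are not known exactly. Their poses are not given: they have to be found in the camera images.
- tin: blue biscuit tin with brass bands and a white panel on its lid: a plain upright-sided box 92 mm along its x, 110 mm along its y, 45 mm high, about 0.4 kg, loose, sliding on the worktop. Too wide to grip. Origin at the centre of its underside, z up. It starts on the rust mat, its long (y) side within about 26 degrees of the passage, up to 40 mm off the passage line; it fits through the gap only narrow end first (its y along the passage)
- pot: squat round yellow stoneware pot with red bands, 96 mm across, 50 mm high, fixed. Origin at the centre of its underside
- plates: stack of small green and yellow plates, 120 mm across, 45 mm high, fixed; it acts as an upright-sided cylinder. Origin at the centre of its underside
- gap (a point): point on the worktop in the middle of the 100 mm wide gap between the pot and the plates. Its x axis points from the pot to the plates, its y axis along the passage through the gap, z up
- green_mat: dark green place mat, 160 mm along its x (the gap's x), 180 mm along its y (along the passage), only 1 mm thick and no hindrance to sliding; fixed flat on the worktop, centred on the passage, 175 mm from the gap's middle, on either side of the gap. Origin at its centre on the worktop
- rust_mat: rust-brown mat of the same size and make on the opposite side of the gap, 175 mm from its middle, where the tin starts
- corner_a (a point): bottom corner of the tin at its +46 mm x, +55 mm y
- corner_b (a point): bottom corner of the tin at its +46 mm x, -55 mm y
- corner_c (a point): bottom corner of the tin at its -46 mm x, +55 mm y
- corner_d (a point): bottom corner of the tin at its -46 mm x, -55 mm y
- spice_jar: small spice jar with a brass lid, 38 mm across, 62 mm high, loose, near the pot on the robot's side; leave it. Origin at its foot
- pepper_pot: small dark wooden pepper pot, 40 mm across, 60 mm high, loose, beyond the plates; leave it. Origin at its foot
- egg_cup: blue ceramic egg cup, 44 mm across, 52 mm high, loose, beyond the plates; leave it. Origin at its foot
Mind the look-alikes: they are no part of the job. What is meant by the tin is not pink or purple, and is the larger of those in its own colour.

How it is judged:
By the outcome, as a careful person would: the job done as asked, in the order asked, and still so for the second after the job is handed in, with the robot touching nothing.
It also fails if it takes over 64 s, if anything falls off the work surface, if the arm or the gripper's body presses on something with over 40 N, if the wrist force passes 120 N, or if a joint passes its speed limit or range.

## Working session

There is one attempt and no reset: what is moved stays moved. The work goes in short steps, Python scripts to look and compute and a shell command to move; the robot and the scene stay as the last step left them, time stands still between calls to the robot, and variables do not carry over. Pictures are saved under pics/ and viewed, at most 10 in all, crops included, and the job is handed in when it is done.

```bash
mkdir -p pics
cat > h.py <<'E'
from cell import env
import numpy as np, cv2
def cam(n):
    c=env.read_camera(n); c['R']=cv2.Rodrigues(np.array(c['rvec'],float))[0]; c['t']=np.array(c['tvec'],float).ravel(); return c
def onplane(c,u,v,z):
    d=np.array([(u-c['cx'])/c['fx'],(v-c['cy'])/c['fy'],1.]); d=c['R'].T@d; o=-c['R'].T@c['t']
    return o+d*(z-o[2])/d[2]
def bydepth(c,u,v):
    z=c['depth'][int(v),int(u)]
    return c['R'].T@(np.array([(u-c['cx'])/c['fx'],(v-c['cy'])/c['fy'],1.])*z-c['t'])
def proj(c,p):
    q=c['R']@np.array(p)+c['t']; return q[0]/q[2]*c['fx']+c['cx'],q[1]/q[2]*c['fy']+c['cy']
E
python3 - <<'E'
from h import *
for n in ('top','scene'):
    c=cam(n); cv2.imwrite(f'pics/{n}0.png',cv2.resize(c['pixels'],(800,600))); print(n,-c['R'].T@c['t'],c['fx'])
print(env.get_obs())
E
```

```text
top [ 0.39839168 -0.0455051   1.24716773] 440.18746765436487
scene [ 0.95909199 -0.06150594  0.83601993] 395.3617448336758
{'time_s': 0.1, 'qpos': array([-67.14400791,  18.43617646,  -4.01701546,  83.16800959,
         1.29469638,  78.54151759,  -3.25977322]), 'joint_velocities': array([-0.02091077, -0.22831002, -0.13876843, -0.09660917, -0.01092783,
        0.02481323,  0.01083536]), 'effort': array([-2.87161288e-05, -4.92570269e+01, -4.05793833e-01, -3.13399708e+01,
       -6.41425769e-02,  3.94825742e-02,  7.47298168e-05]), 'tool_pos': array([0.24384144, 0.6019879 , 0.22155478]), 'tool_rot': array([-1.79899519e+02,  4.71825693e-03,  1.57955183e+02]), 'force': array([-0.05472483,  0.54093353,  0.35235223]), 'wrist_torque': array([0.01526043, 0.0037806 , 0.02075737]), 'grasp_force': 0.0, 'grip_width': 0.08697917611739016}
```

View pics/top0.png

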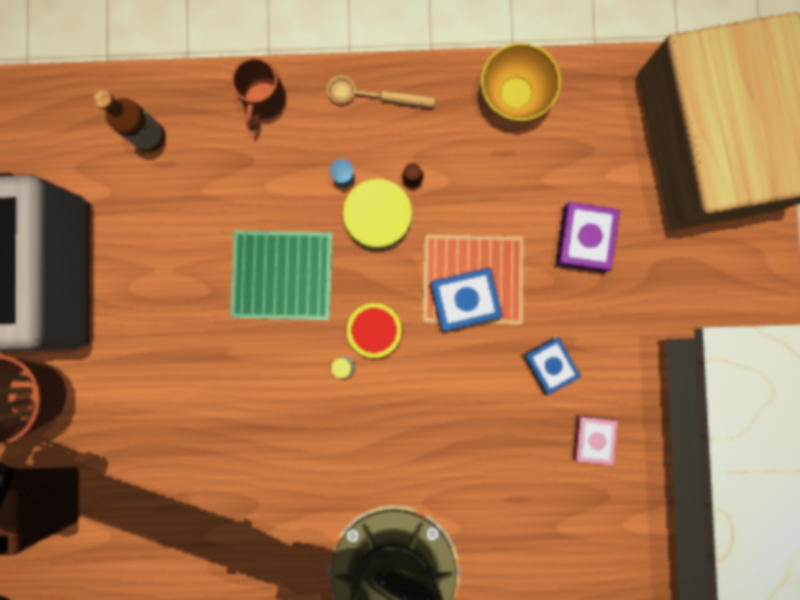

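View pics/scene0.png

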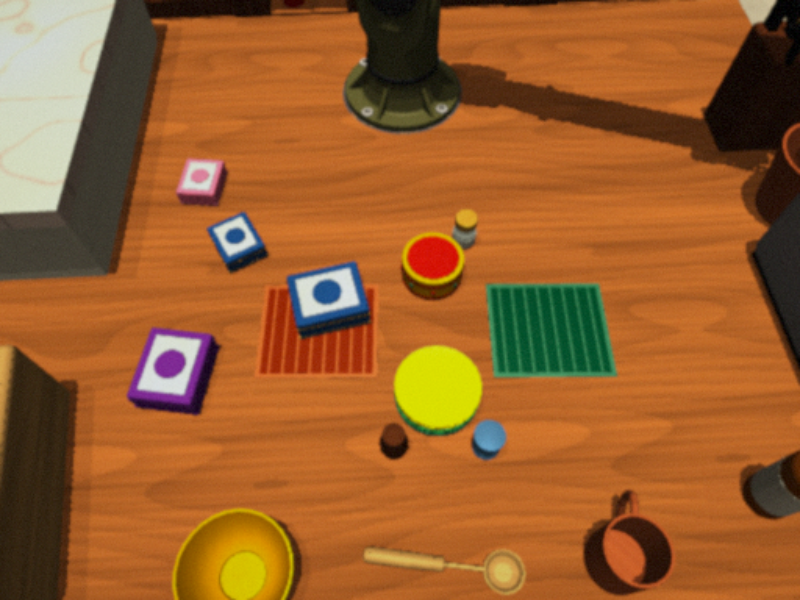

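The top view shows the tin at about (467,299) on the rust mat. The pot is at (374,330), the plates at (377,213) and the green mat at (281,275), so the passage runs leftward, along world +y. Next I measure these.

```bash
cat >> h.py <<'E'
def rect(c,mask,z):
    n,l,s,_=cv2.connectedComponentsWithStats(mask.astype(np.uint8)); 
    k=1+np.argmax(s[1:,4]); cs=cv2.findContours((l==k).astype(np.uint8),cv2.RETR_EXTERNAL,cv2.CHAIN_APPROX_NONE)[0]
    h=max(cs,key=len)[:,0]; P=np.array([onplane(c,u,v,z)[:2] for u,v in h])*1000
    return P
def win(c,m,cen,r):
    w=np.zeros(m.shape,bool); u,v=cen; w[max(0,int(v-r)):int(v+r),max(0,int(u-r)):int(u+r)]=1; return m&w
def tin(c,guess):
    hsv=cv2.cvtColor(c['pixels'],cv2.COLOR_BGR2HSV); u,v=proj(c,[*guess,.045])
    m=(hsv[...,0]>95)&(hsv[...,0]<128)&(hsv[...,1]>60)|((hsv[...,1]<60)&(hsv[...,2]>120))
    m=win(c,m,(u,v),48)
    w=win(c,(hsv[...,1]<70)&(hsv[...,2]>120),(u,v),48)
    a=cv2.minAreaRect(rect(c,w,.045).astype(np.float32)); b=cv2.minAreaRect(rect(c,m,.045).astype(np.float32))
    return a,b
E
python3 - <<'E'
from h import *
c=cam('top'); s=.64
hsv=cv2.cvtColor(c['pixels'],cv2.COLOR_BGR2HSV)
for n,p in dict(tin=(467,299),pot=(374,330),pl=(377,213),mat=(281,275)).items(): print(n,hsv[int(p[1]*s),int(p[0]*s)],bydepth(c,p[0]*s,p[1]*s))
g=(hsv[...,0]>55)&(hsv[...,0]<90)&(hsv[...,1]>80)
print('mat',cv2.minAreaRect(rect(c,win(c,g,(180,176),45),.001).astype(np.float32)))
r=((hsv[...,0]<6)|(hsv[...,0]>174))&(hsv[...,1]>170)
y=(hsv[...,0]>24)&(hsv[...,0]<36)&(hsv[...,1]>120)
print('pot',cv2.minEnclosingCircle(rect(c,win(c,y|r,(239,211),22),.05).astype(np.float32)))
print('plates',cv2.minEnclosingCircle(rect(c,win(c,y,(241,136),30),.045).astype(np.float32)))
g0=bydepth(c,467*s,299*s); print(tin(c,g0[:2]))
E
```

```text
tin [106 172 175] [ 0.47876944 -0.14170217  0.04902249]
pot [  1 207 225] [0.4294207  0.02177202 0.05146467]
pl [ 30 152 230] [0.63614688 0.01143688 0.04459496]
mat [ 72 136 133] [0.53602512 0.1918987  0.00126502]
mat ((537.71630859375, 192.88916015625), (171.0655059814453, 150.83702087402344), 86.72653198242188)
pot ((430.317626953125, 22.680870056152344), 36.7242431640625)
plates ((634.9407958984375, 11.718441009521484), 62.17142105102539)
(((480.1946716308594, -140.598388671875), (67.68892669677734, 85.86904907226562), 11.571622848510742), ((479.4728698730469, -139.8651885986328), (90.7608642578125, 108.59332275390625), 11.707441329956055))
```

```bash
cat >> h.py <<'E'
from scipy.spatial.transform import Rotation as Ro
def plan(*targets):
    o=env.get_obs(); R=Ro.from_euler('xyz',o['tool_rot'],degrees=True)
    print('t',o['time_s'],'pos',o['tool_pos'].round(4),'rot',o['tool_rot'].round(2),'F',o['force'].round(1),'w',round(o['grip_width'],4))
    for x,y,z,yaw in targets:
        tw=-(yaw-o['tool_rot'][2]+180)%360-0; tw=(-(yaw-o['tool_rot'][2])+180)%360-180
        print([x,y,z,yaw],'dp',(R.inv().apply(np.array([x,y,z])-o['tool_pos'])*100).round(2),'twist',round(tw,1))
E
python3 - <<'E'
from h import *
print('hold',env.hold_point_z)
plan((.35,.42,.2,130),(.5,.2,.2,90),(.5,0,.2,60),(.47,-.1,.2,40),(.42,-.16,.15,11.7))
E
```

```text
hold 0.0187
t 0.15 pos [0.2438 0.6021 0.2217] rot [-1.7992e+02  1.0000e-02  1.5796e+02] F [0.7 0.2 0.9] w 0.0872
[0.35, 0.42, 0.2, 130] dp [-16.67 -12.89   2.19] twist 28.0
[0.5, 0.2, 0.2, 90] dp [-38.83 -27.65   2.22] twist 68.0
[0.5, 0, 0.2, 60] dp [-46.34 -46.19   2.24] twist 98.0
[0.47, -0.1, 0.2, 40] dp [-47.31 -56.59   2.26] twist 118.0
[0.42, -0.16, 0.15, 11.7] dp [-44.93 -64.02   7.27] twist 146.3
```

```bash
python3 -m jog '[{"dp":[-5,-4,0.7],"twist":9,"fingers":0.55},{"dp":[-10,-8,1.4],"twist":18,"fingers":0.55},{"dp":[-15,-12,2],"twist":28,"fingers":0.55},{"dp":[-20,-15,2],"twist":38,"fingers":0.55},{"dp":[-25,-18.5,2],"twist":48,"fingers":0.55},{"dp":[-30,-22,2],"twist":58,"fingers":0.55},{"dp":[-35,-25,2],"twist":68,"fingers":0.55},{"dp":[-39,-28,2],"twist":78,"fingers":0.55}]'
python3 - <<'E'
from h import *
plan((.5,0,.2,50),(.47,-.1,.2,20),(.415,-.147,.1,11.7))
E
```

```text
time_s: 1.15
tool_pos: [0.5015, 0.1943, 0.2026]
tool_rot: [180.0, -0.0, 79.6]
force: [0.7, 0.8, 0.6]
grip_width: 0.0479
grasp_force: 0.0
t 1.15 pos [0.5015 0.1943 0.2026] rot [ 1.7998e+02 -1.0000e-02  7.9550e+01] F [0.7 0.8 0.6] w 0.0479
[0.5, 0, 0.2, 50] dp [-19.14   3.38   0.26] twist 29.6
[0.47, -0.1, 0.2, 20] dp [-29.52   2.24   0.25] twist 59.6
[0.415, -0.147, 0.1, 11.7] dp [-35.14  -2.32  10.25] twist 67.9
```

```bash
python3 -m jog '[{"dp":[-5,1,0],"twist":9},{"dp":[-10,2,0],"twist":18},{"dp":[-15,3,0],"twist":27},{"dp":[-20,3.3,0],"twist":36},{"dp":[-25,2.8,0],"twist":45},{"dp":[-30,1.5,1],"twist":54},{"dp":[-34,-1,4],"twist":63},{"dp":[-36,-2.5,7],"twist":68}]'
python3 - <<'E'
from h import *
c=cam('top'); print(tin(c,(.48,-.14)))
cv2.imwrite('pics/top1.png',cv2.resize(c['pixels'][110:260,210:360],(600,600)))
plan((.4135,-.154,.1,11.7),(.4135,-.154,.012,11.7))
E
```

```text
(((480.1321716308594, -140.44883728027344), (67.81648254394531, 86.04302978515625), 11.723566055297852), ((479.5920715332031, -139.9331512451172), (91.46392822265625, 108.6104965209961), 11.389572143554688))
t 1.2 pos [0.5052 0.1863 0.2028] rot [179.78   0.22  78.7 ] F [ 3.2 -5.3  1.4] w 0.048
[0.4135, -0.154, 0.1, 11.7] dp [-35.13  -2.36  10.4 ] twist 67.0
[0.4135, -0.154, 0.012, 11.7] dp [-35.09  -2.4   19.2 ] twist 67.0validation failed for argument at $[0]...
```

View pics/top1.png

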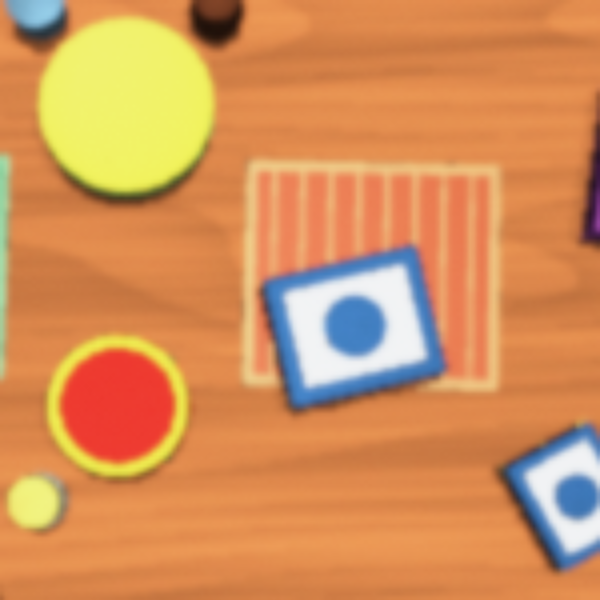

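The picture confirms the tin at crop pixel (355,325), tilted about 12° and clear of the pot at (118,405). That move was refused because the rows had no finger value, so I send it again.

```bash
python3 -m jog '[{"dp":[-5,1,0],"twist":9,"fingers":0.55},{"dp":[-10,2,0],"twist":18,"fingers":0.55},{"dp":[-15,3,0],"twist":27,"fingers":0.55},{"dp":[-20,3.3,0],"twist":36,"fingers":0.55},{"dp":[-25,2.8,0],"twist":45,"fingers":0.55},{"dp":[-30,1.5,1],"twist":54,"fingers":0.55},{"dp":[-34,-1,4],"twist":63,"fingers":0.55},{"dp":[-35.5,-2.4,7],"twist":68,"fingers":0.55}]'
python3 -m jog '[{"dp":[0,0,0],"twist":0,"fingers":0.55},{"dp":[0,0,0],"twist":0,"fingers":0.55}]'
python3 - <<'E'
from h import *
plan((.4135,-.154,.1,11.7),(.4135,-.154,.012,11.7))
E
```

```text
time_s: 2.2
tool_pos: [0.4133, -0.1508, 0.1319]
tool_rot: [-180.0, -0.1, 11.6]
force: [1.0, 0.4, 0.1]
grip_width: 0.0478
grasp_force: 0.0
time_s: 2.45
tool_pos: [0.4163, -0.1481, 0.1337]
tool_rot: [180.0, -0.1, 12.1]
force: [-0.3, 0.3, -0.8]
grip_width: 0.0474
grasp_force: 0.0
t 2.45 pos [ 0.4163 -0.1481  0.1337] rot [ 1.7997e+02 -1.1000e-01  1.2120e+01] F [-0.3  0.3 -0.8] w 0.0474
[0.4135, -0.154, 0.1, 11.7] dp [-0.41  0.52  3.37] twist 0.4
[0.4135, -0.154, 0.012, 11.7] dp [-0.42  0.51 12.17] twist 0.4
```

```bash
python3 -m jog '[{"dp":[-0.4,0.5,4],"twist":0,"fingers":0.55},{"dp":[-0.4,0.5,8],"twist":0,"fingers":0.55},{"dp":[-0.4,0.5,10],"twist":0,"fingers":0.55},{"dp":[-0.4,0.5,11.9],"twist":0,"fingers":0.55},{"dp":[-0.4,0.5,11.9],"twist":0,"fingers":0.55},{"dp":[-0.4,0.5,11.9],"twist":0,"fingers":0.55}]'
python3 -m jog '[{"dp":[0.4,0,0],"twist":0,"fingers":0.55},{"dp":[0.8,0,0],"twist":0,"fingers":0.55},{"dp":[1.2,0,0],"twist":0,"fingers":0.55},{"dp":[1.2,0,0],"twist":0,"fingers":0.55}]'
python3 -m jog '[{"dp":[0.2,0,0],"twist":0,"fingers":0.55},{"dp":[0.4,0,0],"twist":0,"fingers":0.55},{"dp":[0.6,0,0],"twist":0,"fingers":0.55},{"dp":[0.6,0,0],"twist":0,"fingers":0.55}]'
python3 - <<'E'
from h import *
plan(); print(tin(cam('top'),(.48,-.14)))
E
```

```text
time_s: 3.2
tool_pos: [0.4137, -0.1542, 0.0147]
tool_rot: [180.0, -0.1, 12.1]
force: [-0.8, 0.4, -0.6]
grip_width: 0.0482
grasp_force: 0.0
time_s: 3.7
tool_pos: [0.4241, -0.152, 0.0136]
tool_rot: [180.0, -0.0, 12.0]
force: [0.3, -0.6, -0.3]
grip_width: 0.0476
grasp_force: 0.0
time_s: 4.2
tool_pos: [0.4299, -0.1507, 0.0135]
tool_rot: [180.0, -0.0, 12.0]
force: [0.3, 0.6, -0.4]
grip_width: 0.0475
grasp_force: 0.3
t 4.2 pos [ 0.4299 -0.1507  0.0135] rot [ 1.7999e+02 -2.0000e-02  1.1960e+01] F [ 0.3  0.6 -0.4] w 0.0475
(((496.35247802734375, -136.58297729492188), (49.26671600341797, 85.65679931640625), 12.147409439086914), ((499.9862365722656, -135.5274658203125), (63.19132995605469, 109.08423614501953), 12.352505683898926))
```

```bash
python3 -m jog '[{"dp":[0.4,-0.1,0],"twist":2,"fingers":0.55},{"dp":[0.85,-0.2,0],"twist":4,"fingers":0.55},{"dp":[1.3,-0.3,0],"twist":6,"fingers":0.55},{"dp":[1.75,-0.35,0],"twist":8,"fingers":0.55},{"dp":[2.2,-0.4,0],"twist":10,"fingers":0.55},{"dp":[2.6,-0.5,0],"twist":12,"fingers":0.55},{"dp":[3,-0.55,0],"twist":14,"fingers":0.55},{"dp":[3.3,-0.6,0],"twist":15.2,"fingers":0.55}]'
python3 -m jog '[{"dp":[0,0,0],"twist":0,"fingers":0.55},{"dp":[-1,0,0],"twist":0,"fingers":0.55},{"dp":[-2,0,0],"twist":0,"fingers":0.55},{"dp":[-3,0,0],"twist":0,"fingers":0.55},{"dp":[-3,0,-4],"twist":0,"fingers":0.55},{"dp":[-3,0,-8],"twist":0,"fingers":0.55}]'
cat >> h.py <<'E'
G=np.array([528.2,17.6]); EX=np.array([.9984,-.0558]); EY=np.array([.0558,.9984])
def rel(p): p=np.array(p)-G; return (p@EX).round(1),(p@EY).round(1)
E
python3 - <<'E'
from h import *
c=cam('top'); 
for r in tin(c,(.516,-.14)): print(r, rel(r[0]))
cv2.imwrite('pics/top2.png',cv2.resize(c['pixels'][110:260,210:360],(600,600)))
plan()
E
```

```text
time_s: 5.25
tool_pos: [0.4609, -0.138, 0.0136]
tool_rot: [180.0, 0.0, -3.3]
force: [-1.5, 0.2, 0.5]
grip_width: 0.0479
grasp_force: 0.9
time_s: 6.0
tool_pos: [0.4295, -0.1364, 0.0942]
tool_rot: [-180.0, 0.1, -3.3]
force: [0.7, 1.2, -0.4]
grip_width: 0.0479
grasp_force: 0.0
((519.8862915039062, -141.07696533203125), (82.16255187988281, 68.83906555175781), 88.14096069335938) (np.float64(0.6), np.float64(-158.9))
((522.4832763671875, -139.70758056640625), (106.6603775024414, 85.48286437988281), 87.86261749267578) (np.float64(3.1), np.float64(-157.4))
t 6.05 pos [ 0.4332 -0.1374  0.0991] rot [-179.94   -0.44   -3.33] F [ 3.  -1.3  2.6] w 0.0481
```

View pics/top2.png

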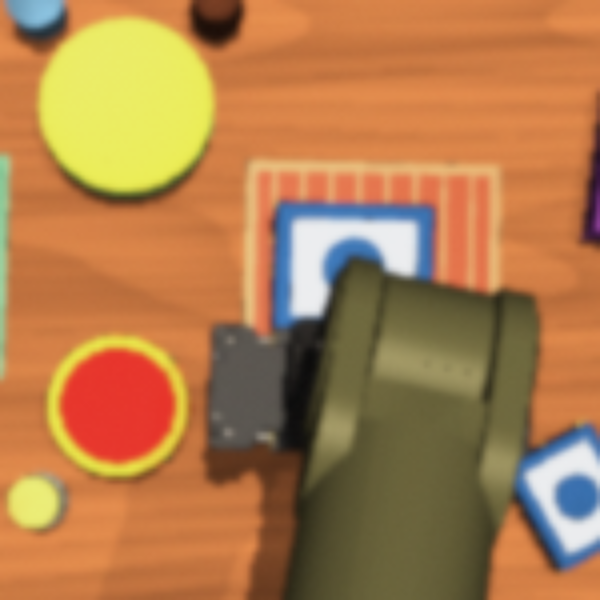

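```bash
python3 -m jog '[{"dp":[0,2,-2.5],"twist":-10,"fingers":0.55},{"dp":[0,5,-2.5],"twist":-20,"fingers":0.55},{"dp":[1,7,-2.5],"twist":-30,"fingers":0.55},{"dp":[3,9,-2.5],"twist":-40,"fingers":0.55},{"dp":[5,9,-2.5],"twist":-50,"fingers":0.55},{"dp":[7,9,-2.5],"twist":-60,"fingers":0.55},{"dp":[8,9,-2.5],"twist":-70,"fingers":0.55},{"dp":[8.9,8.9,-2.5],"twist":-80,"fingers":0.55}]'
python3 -m jog '[{"dp":[0,0,0],"twist":-10,"fingers":0.55},{"dp":[0,0,0],"twist":-10,"fingers":0.55},{"dp":[0,0,0],"twist":-10,"fingers":0.55}]'
python3 - <<'E'
from h import *
c=cam('top'); 
for r in tin(c,(.519,-.14)): print(r, rel(r[0]))
cv2.imwrite('pics/top3.png',cv2.resize(c['pixels'][110:260,210:360],(600,600)))
c=cam('scene')
for r in tin(c,(.519,-.14)): print(r, rel(r[0]))
plan((.5145,-.23,.014,86.8))
E
```

```text
time_s: 7.05
tool_pos: [0.5143, -0.2303, 0.1182]
tool_rot: [-180.0, 0.0, 77.1]
force: [-1.2, -0.7, 0.2]
grip_width: 0.0481
grasp_force: 0.0
time_s: 7.42
tool_pos: [0.5141, -0.2304, 0.1186]
tool_rot: [180.0, -0.0, 86.6]
force: [0.4, -0.1, -0.0]
grip_width: 0.0478
grasp_force: 0.0
((519.84326171875, -142.30331420898438), (84.89620208740234, 68.67137908935547), 87.88712310791016) (np.float64(0.6), np.float64(-160.1))
((518.524169921875, -139.9959716796875), (107.76786804199219, 91.49677276611328), 86.34355163574219) (np.float64(-0.9), np.float64(-157.9))
((514.6276245117188, -143.4915313720703), (86.81782531738281, 68.04981994628906), 86.75267791748047) (np.float64(-4.6), np.float64(-161.6))
((519.3564453125, -141.93307495117188), (109.3824234008789, 93.70315551757812), 86.75927734375) (np.float64(0.1), np.float64(-159.8))
t 7.525 pos [ 0.5143 -0.2303  0.1186] rot [ 1.7999e+02 -1.0000e-02  8.6640e+01] F [0.9 0.3 0. ] w 0.0478
[0.5145, -0.23, 0.014, 86.8] dp [ 0.03  0.02 10.46] twist -0.2
```

View pics/top3.png

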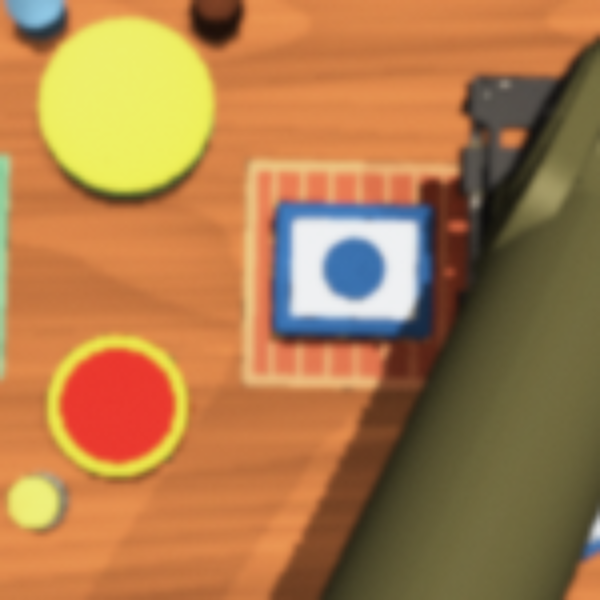

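The tin at crop pixel (355,269) is now square to the passage and centred to about 1 mm, and the fingers are behind it. I go down and push up to the gap mouth.

```bash
python3 -m jog '[{"dp":[0,0,4],"twist":-0.2,"fingers":0.55},{"dp":[0,0,8],"twist":-0.2,"fingers":0.55},{"dp":[0,0,10.5],"twist":-0.2,"fingers":0.55},{"dp":[0,0,10.5],"twist":-0.2,"fingers":0.55},{"dp":[1,0,10.5],"twist":-0.2,"fingers":0.55},{"dp":[1.8,0,10.5],"twist":-0.2,"fingers":0.55},{"dp":[2.2,0,10.5],"twist":-0.2,"fingers":0.55},{"dp":[2.6,0,10.5],"twist":-0.2,"fingers":0.55}]'
python3 -m jog '[{"dp":[0.7,0,0],"twist":0,"fingers":0.55},{"dp":[1.5,0,0],"twist":0,"fingers":0.55},{"dp":[2.4,0,0],"twist":0,"fingers":0.55},{"dp":[3.3,0,0],"twist":0,"fingers":0.55},{"dp":[4.2,0,0],"twist":0,"fingers":0.55},{"dp":[5.1,0,0],"twist":0,"fingers":0.55},{"dp":[5.8,0,0],"twist":0,"fingers":0.55},{"dp":[6.2,0,0],"twist":0,"fingers":0.55}]'
python3 - <<'E'
from h import *
c=cam('top'); 
for r in tin(c,(.523,-.075)): print(r, rel(r[0]))
cv2.imwrite('pics/top4.png',cv2.resize(c['pixels'][110:260,180:330],(600,600)))
c=cam('scene')
for r in tin(c,(.523,-.075)): print(r, rel(r[0]))
plan(); print(rel(env.get_obs()['tool_pos'][:2]*1000))
E
```

```text
time_s: 8.52
tool_pos: [0.5168, -0.2051, 0.0146]
tool_rot: [179.9, 0.1, 86.9]
force: [-0.0, -2.9, 1.8]
grip_width: 0.0479
grasp_force: 1.3
time_s: 9.52
tool_pos: [0.5192, -0.1417, 0.0135]
tool_rot: [-180.0, -0.0, 87.0]
force: [0.4, -1.9, 1.0]
grip_width: 0.0478
grasp_force: 1.0
((522.1504516601562, -66.54660034179688), (69.7599868774414, 67.56954956054688), 84.616455078125) (np.float64(-1.3), np.float64(-84.3))
((522.3938598632812, -61.62325668334961), (82.40192413330078, 90.96063232421875), 88.20622253417969) (np.float64(-1.4), np.float64(-79.4))
((517.8326416015625, -72.74702453613281), (79.09624481201172, 67.44536590576172), 88.89612579345703) (np.float64(-5.3), np.float64(-90.8))
((522.319091796875, -68.53680419921875), (91.35713958740234, 91.19213104248047), 86.7238998413086) (np.float64(-1.1), np.float64(-86.3))
t 9.625 pos [ 0.5191 -0.1413  0.0134] rot [-1.7997e+02 -6.0000e-02  8.6990e+01] F [-0.   0.  -0.5] w 0.0479
(np.float64(-0.2), np.float64(-159.1))
```

View pics/top4.png

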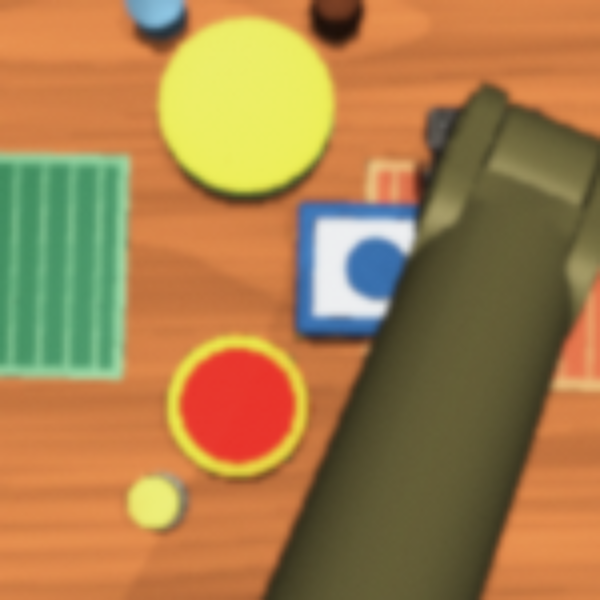

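The tin at crop pixel (355,268) is at the mouth and on line, about 1 mm to the pot side. I continue with a small offset toward the plates.

```bash
python3 -m jog '[{"dp":[0.7,0.04,0],"twist":0.2,"fingers":0.55},{"dp":[1.5,0.08,0],"twist":0.2,"fingers":0.55},{"dp":[2.3,0.11,0],"twist":0.2,"fingers":0.55},{"dp":[3.1,0.12,0],"twist":0.2,"fingers":0.55},{"dp":[3.9,0.12,0],"twist":0.2,"fingers":0.55},{"dp":[4.7,0.12,0],"twist":0.2,"fingers":0.55},{"dp":[5.4,0.12,0],"twist":0.2,"fingers":0.55},{"dp":[5.8,0.12,0],"twist":0.2,"fingers":0.55}]'
python3 - <<'E'
from h import *
g=(.527,-.018)
c=cam('top')
for r in tin(c,g): print(r, rel(r[0]))
a=c['pixels'][120:250,190:290]
c=cam('scene')
for r in tin(c,g): print(r, rel(r[0]))
b=c['pixels'][140:270,215:345]
cv2.imwrite('pics/t5.png',cv2.resize(np.hstack([a,b]),None,fx=3.4,fy=3.4,interpolation=cv2.INTER_CUBIC))
plan(); print(rel(env.get_obs()['tool_pos'][:2]*1000))
E
```

```text
time_s: 10.62
tool_pos: [0.5236, -0.084, 0.0136]
tool_rot: [180.0, -0.0, 86.8]
force: [0.5, -1.3, -1.8]
grip_width: 0.0479
grasp_force: 0.6
((528.4214477539062, 1.361429214477539), (49.45277404785156, 66.23744201660156), 88.21379089355469) (np.float64(1.1), np.float64(-16.2))
((527.2733764648438, 6.9654388427734375), (60.57547378540039, 91.0433578491211), 88.20362091064453) (np.float64(-0.3), np.float64(-10.7))
((523.43212890625, -12.819808959960938), (75.8919677734375, 65.27302551269531), 86.75267791748047) (np.float64(-3.1), np.float64(-30.6))
((531.7833251953125, -9.133014678955078), (88.79570007324219, 103.4466552734375), 86.92316436767578) (np.float64(5.1), np.float64(-26.5))
t 10.725 pos [ 0.5237 -0.0838  0.0136] rot [ 1.800e+02 -4.000e-02  8.679e+01] F [ 0.5  0.4 -0.1] w 0.0479
(np.float64(1.1), np.float64(-101.5))
```

View pics/t5.png

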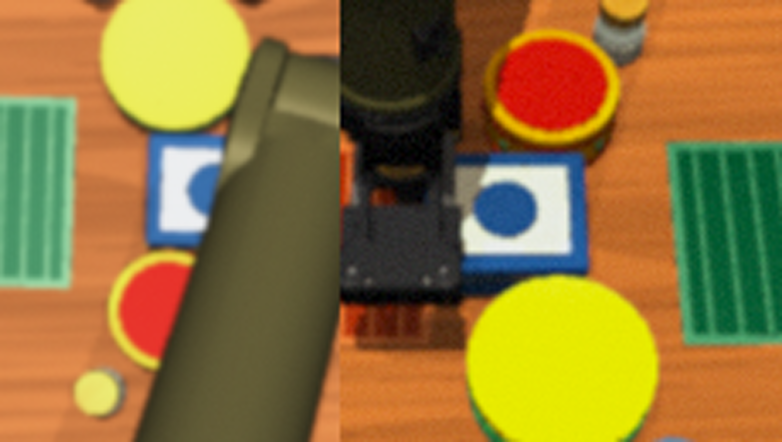

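The tin's front is between the pot and the plates without contact, and the force is low. I keep pushing.

```bash
python3 -m jog '[{"dp":[0.7,0,0],"twist":0,"fingers":0.55},{"dp":[1.5,0,0],"twist":0,"fingers":0.55},{"dp":[2.3,0,0],"twist":0,"fingers":0.55},{"dp":[3.1,0,0],"twist":0,"fingers":0.55},{"dp":[3.9,0,0],"twist":0,"fingers":0.55},{"dp":[4.7,0,0],"twist":0,"fingers":0.55},{"dp":[5.5,0,0],"twist":0,"fingers":0.55},{"dp":[6,0,0],"twist":0,"fingers":0.55}]'
python3 - <<'E'
from h import *
o=env.get_obs(); plan(); print(rel(o['tool_pos'][:2]*1000))
g=o['tool_pos'][:2]+EY*.0645
for n in('top','scene'):
  for r in tin(cam(n),g): print(r, rel(r[0]))
E
```

```text
time_s: 11.72
tool_pos: [0.527, -0.024, 0.0136]
tool_rot: [180.0, -0.0, 86.8]
force: [0.2, -2.3, 2.5]
grip_width: 0.0482
grasp_force: 1.3
t 11.725 pos [ 0.527  -0.024   0.0136] rot [ 1.800e+02 -1.000e-02  8.678e+01] F [ 0.2 -2.3  2.5] w 0.0482
(np.float64(1.1), np.float64(-41.6))
((533.4628295898438, 73.75309753417969), (27.39533805847168, 69.80807495117188), 81.5135498046875) (np.float64(2.1), np.float64(56.4))
((531.654296875, 77.02946472167969), (39.037723541259766, 91.29243469238281), 86.53276062011719) (np.float64(0.1), np.float64(59.5))
((525.7315673828125, 49.637962341308594), (71.8003921508789, 68.0318603515625), 86.9964599609375) (np.float64(-4.3), np.float64(31.8))
((529.26416015625, 53.85004425048828), (83.83548736572266, 91.11582946777344), 86.758544921875) (np.float64(-1.0), np.float64(36.3))
```

```bash
python3 -m jog '[{"dp":[0.8,0,0],"twist":0,"fingers":0.55},{"dp":[1.7,0,0],"twist":0,"fingers":0.55},{"dp":[2.7,0,0],"twist":0,"fingers":0.55},{"dp":[3.7,0,0],"twist":0,"fingers":0.55},{"dp":[4.7,0,0],"twist":0,"fingers":0.55},{"dp":[5.7,0,0],"twist":0,"fingers":0.55},{"dp":[6.7,0,0],"twist":0,"fingers":0.55},{"dp":[7.5,0,0],"twist":0,"fingers":0.55}]'
python3 -m jog '[{"dp":[0.9,0,0],"twist":0,"fingers":0.55},{"dp":[1.9,0,0],"twist":0,"fingers":0.55},{"dp":[2.9,0,0],"twist":0,"fingers":0.55},{"dp":[3.9,0,0],"twist":0,"fingers":0.55},{"dp":[4.9,0,0],"twist":0,"fingers":0.55},{"dp":[5.9,0,0],"twist":0,"fingers":0.55},{"dp":[6.7,0,0],"twist":0,"fingers":0.55},{"dp":[7.3,0,0],"twist":0,"fingers":0.55}]'
python3 - <<'E'
from h import *
o=env.get_obs(); plan(); print(rel(o['tool_pos'][:2]*1000))
g=o['tool_pos'][:2]+EY*.0645
for n in('top','scene'):
  for r in tin(cam(n),g): print(r, rel(r[0]))
E
```

```text
time_s: 12.82
tool_pos: [0.5311, 0.0511, 0.0135]
tool_rot: [-180.0, -0.0, 86.8]
force: [0.5, -1.3, -1.6]
grip_width: 0.0476
grasp_force: 0.6
time_s: 13.82
tool_pos: [0.5353, 0.1236, 0.0136]
tool_rot: [180.0, 0.0, 86.8]
force: [-0.4, -1.1, -1.0]
grip_width: 0.0477
grasp_force: 0.7
t 13.825 pos [0.5353 0.1236 0.0136] rot [180.     0.    86.77] F [-0.4 -1.1 -1. ] w 0.0477
(np.float64(1.2), np.float64(106.3))
((564.6641235351562, 100.96428680419922), (2.7614858150482178, 11.117705345153809), 88.7496109008789) (np.float64(31.8), np.float64(85.3))
((564.6641235351562, 100.96428680419922), (2.7614858150482178, 11.117705345153809), 88.7496109008789) (np.float64(31.8), np.float64(85.3))
((534.3969116210938, 203.21774291992188), (60.693641662597656, 67.99671173095703), 86.90880584716797) (np.float64(-4.2), np.float64(185.7))
((538.010498046875, 207.13131713867188), (72.0982437133789, 91.01568603515625), 86.72389221191406) (np.float64(-0.8), np.float64(189.8))
```

```bash
python3 -m jog '[{"dp":[-1,0,0],"twist":0,"fingers":0.55},{"dp":[-2.5,0,0],"twist":0,"fingers":0.55},{"dp":[-2.5,0,-4],"twist":0,"fingers":0.55},{"dp":[-2.5,0,-9],"twist":0,"fingers":0.55},{"dp":[-6,0,-14],"twist":0,"fingers":0.55},{"dp":[-11,0,-16],"twist":0,"fingers":0.55},{"dp":[-17,0,-16],"twist":0,"fingers":0.55},{"dp":[-23,0,-16],"twist":0,"fingers":0.55}]'
python3 -m jog '[{"dp":[-3,0,0],"twist":0,"fingers":0.55},{"dp":[-3,0,0],"twist":0,"fingers":0.55},{"dp":[-3,0,0],"twist":0,"fingers":0.55}]'
python3 - <<'E'
from h import *
g=G/1000+EY*.172
for n in('top','scene'):
  c=cam(n)
  for r in tin(c,g): print(r, rel(r[0]))
  cv2.imwrite(f'pics/{n}6.png',cv2.resize(c['pixels'],(800,600)))
E
```

```text
time_s: 14.92
tool_pos: [0.5216, -0.1096, 0.1742]
tool_rot: [179.9, -0.1, 86.7]
force: [0.8, -0.7, -0.5]
grip_width: 0.0481
grasp_force: 0.0
time_s: 15.3
tool_pos: [0.5203, -0.1361, 0.1734]
tool_rot: [-180.0, -0.1, 86.7]
force: [0.7, 0.5, 0.2]
grip_width: 0.0482
grasp_force: 0.0
((539.034912109375, 192.127197265625), (86.57958221435547, 67.80795288085938), 86.15237426757812) (np.float64(1.1), np.float64(174.9))
((537.0389404296875, 190.24005126953125), (111.6711654663086, 91.6436538696289), 86.34611511230469) (np.float64(-0.8), np.float64(172.9))
((535.0206298828125, 190.4223175048828), (86.02577209472656, 65.19488525390625), 86.72802734375) (np.float64(-2.8), np.float64(172.9))
((544.1931762695312, 186.24488830566406), (113.09611511230469, 105.74800872802734), 86.72388458251953) (np.float64(6.6), np.float64(169.3))
```

View pics/scene6.png

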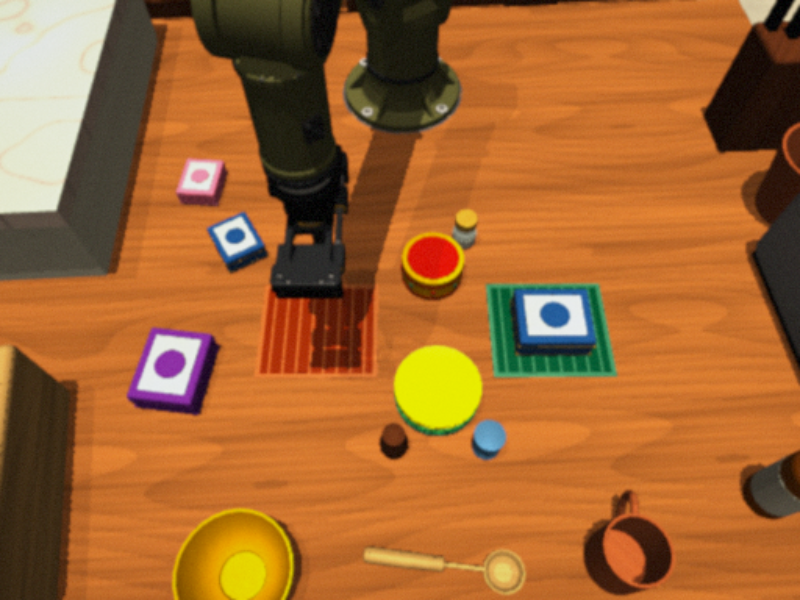

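View pics/top6.png

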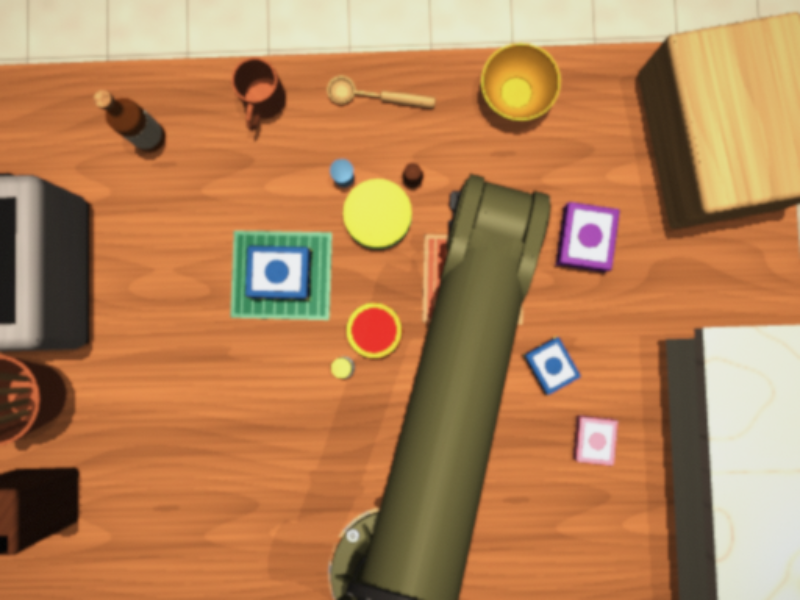

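The tin lies flat and centred on the green mat, at (277,272) in the top view and (554,320) in the scene view. The other items are where they started and the arm is clear.

```bash
python3 -c "
from cell import env
print(env.sign_off())"
```

```text
the job is handed in; nothing more can be done
None
```

I pushed the blue tin through the gap with the fingers and left it flat and centred (within a few mm) on the green mat; nothing else was moved, and I handed the job in at about 15 s.

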